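Sort the tea tubes and hold one in the labelling V-block

ROBOT

A 6-joint arm with a two-finger parallel gripper is mounted at the origin on the work surface. World frame = base frame: x ahead of the robot, y to its left, z up, the work surface at z = 0. Lengths are in mm, angles in rad, forces in N, time in s.
With the tool pointing down it reaches from about 275 to 1000 mm from the base axis. Payload 8.4 kg.
Tool frame: the origin (TCP) lies at the centre of the arm's flange, where the gripper is bolted on; the fingertips stand 173 mm ahead of it and the grasp point (between the pads) lies 155 mm ahead of it; z points along the fingers, y is the line along which they close (so a half turn about z gives the same grasp; the last joint's range is limited). The gripper opens to 85 mm and grips with 20 to 120 N. Pads are 22 mm wide; open, the fingers measure 114 mm over their backs; the gripper's body (76 mm by 85 mm) begins 54 mm behind the grasp point. The pads swing forward as they close: fully open they stand 13 mm farther back than shut.
Start: joints at [-1.155, 0.353, 1.633, -0, 1.155, -0.002], TCP at [253.594, -571.244, 404.681] pointing down, gripper open.
Joint ranges: [-2.63, 2.63], [-0.92, 2.1], [0.06, 2.66], [-1.3, 4.44], [0, 2.69], [-3.02, 3.02]. Speed limits (rad/s): [2.22, 2.22, 2.79, 3.14, 3.14, 3.14].

INTERFACE

Orientations are given as [roll, pitch, yaw] about the fixed x, y, z axes, in that order (R = Rz(yaw) Ry(pitch) Rx(roll)).
In Python, from cell import manip gives the robot as it stands. The module is installed in compiled form; this text tells all that it offers.
- The arm moves only by the tool servo_tool, never from a script. Its argument "moves" is a list that holds one entry, the list of rows, each a list of 7 numbers: the turn, a rotation vector about the tool's x, y, z in degrees, then the shift along the tool's x, y, z in m, then the opening, from 0 (shut) to 1 (fully open). In form: [[[rx, ry, rz, dx, dy, dz, fingers], ...]]. A call has 1 to 12 rows; each row is the pose to reach, as a shift and turn from the pose commanded when the call began, along the tool's axes at that moment; what a row does not reach only later rows make up. A row lasts 1/12 s, in which the tool goes at most 41.7 mm and 7.16 degrees, less where a joint would pass 70% of its speed; a pose out of reach is approached as far as the arm can. A call with a gripper value outside its range is refused whole. The fingers move at their own pace and stop on an object; the grip force is fixed at half the most. Time passes only in rows, so rows that repeat a pose let the fingers close. It gives the time, the measured TCP pose, the force, the opening and the grip force at its end, in the units of the state.
- manip.get_obs(): the state, without advancing time (a new reading comes with each control period).
- manip.camera(name): name is "scene" or "top" or "wrist"; returns a dict with "frame" (480x640x3 uint8, red, green, blue), "mtx" (3x3 intrinsics, pixels), "dist" ([k1, k2, p1, p2, k3] as OpenCV has them; the pictures are not rectified), "R" (3x3) and "t" (3): a world point X has camera coordinates R X + t; the wrist camera has in their place "mount" (4x4, takes a point from camera to tool coordinates, whose origin is the TCP and whose axes are the flange's). Camera axes: x right, y down, z forward; pixel columns grow to the right and rows downward; lengths in mm; the calibration is good to about 2 mm. A picture is of the moment at which its call begins: read the wrist's pose just before it. There is no depth.
- manip.finish_job(): hands the job in; it is judged then, once.
The state is a dict: "t": time; "qpos": joint angles; "qd": joint speeds; "tau": joint torques, N m; "tcp_pos": TCP position; "ee_rot": TCP orientation; "contact_force": force on the tool from outside, world axes, zero at the start; "ft_torque": the same for the moment, N m; "gripper_width": finger opening in mm; "grip_force": force on a finger pad.
Only numpy, scipy, OpenCV 4.12 (cv2) and the standard library are available. Lean on these libraries where they do the work, as an engineer would, in place of code of your own. Each camera call takes 0.05 s, during which the arm holds its last target. There are 200 camera calls.

TASK

Three filled tea tubes of different lengths lie on the table. Lay the short and the long one gently, without dropping them, in the free rest of the matching row of the wooden tray; then seat the medium one in the V-block of the labelling jig with its steel foot (not the cork) up against the end stop, press it down firmly but not so hard that the cardboard dents, so that it bears on both faces of the V, and finish while still holding it pressed there, ready for its label. Leave the other things on the table and in the tray where they are.

Things in the scene. Friction and masses are not known exactly. Their poses are not given: they have to be found in the camera images.
- tube_short: short loose kraft cardboard tube with a steel foot, lying on the table, 40 mm diameter, 80 mm long overall including a 10 mm pale cork stopper (33 mm diameter) at the other end. Origin on the axis at half the overall length; x along the axis towards the cork, so the flat steel foot is at x = -40 mm. It can roll; it dents under more than about 60 N on one side.
- tube_medium: medium loose kraft cardboard tube with a steel foot, lying on the table, 40 mm diameter, 110 mm long overall including a 10 mm pale cork stopper (33 mm diameter) at the other end. Origin on the axis at half the overall length; x along the axis towards the cork, so the flat steel foot is at x = -55 mm. It can roll; it dents under more than about 60 N on one side.
- tube_long: long loose kraft cardboard tube with a steel foot, lying on the table, 40 mm diameter, 140 mm long overall including a 10 mm pale cork stopper (33 mm diameter) at the other end. Origin on the axis at half the overall length; x along the axis towards the cork, so the flat steel foot is at x = -70 mm. It can roll; it dents under more than about 60 N on one side.
- foot_medium (a point): centre of the medium tube's flat steel foot, on its axis, 55 mm behind the tube's origin; axes as the tube's
- tray: wooden tray fixed to the table, 170 (x) x 278 (y) mm, walls and divider 20 mm high, 6 thick, floor at 8 mm. Origin under its centre. Short row (100 mm wide) centred at y = -83, long row (160 mm) at y = +53. Each has two rests: x = -37.5 (free, nearer the robot), x = +37.5 (taken). A tube lies on the floor along y, cork either way, between two ribs 5 mm high, 6 wide, 29 apart.
- rest_short (a point): free rest of the short row: where the centre of the lying short tube belongs, on its axis (28 mm above the table); axes as the tray's, the tube lies along y
- rest_long (a point): free rest of the long row: where the centre of the lying long tube belongs, on its axis (28 mm above the table); axes as the tray's, the tube lies along y
- jig: labelling jig fixed to the table: 160 x 90 x 12 mm base, steel V-block, end stop. Origin at table height under the groove; x along the groove to the stop. V-block x = -35 to 45, 44 mm wide; 90 degree groove (faces 45 degrees from level), bottom 28 mm, shoulders 46 mm above the table: a seated 40 mm tube's axis is 10.3 mm above them. Stop 6 mm thick, 50 wide, top at 60 mm, face at x = 60.
- v_left: the half of the V-block with the face on the jig's +y side; same origin and axes as the jig. A tube held in the grip even 1 mm off the middle bears on one face only; let go, it settles by its weight onto both, and a push from above on its top then loads both
- v_right: the half of the V-block with the face on the jig's -y side; same origin and axes as the jig
- v_stop (a point): point on the end stop's face where the centre of a seated tube's foot belongs, 56.3 mm above the table; axes as the jig's (x along the groove into the stop, z up)
- v_seat (a point): where the origin of the medium tube lies when it is seated in the V with its foot against the stop, 55 mm before the stop, 56.3 mm above the table; axes as the jig's (the tube's x then points along -x here)
- stock_short: short tube (80 mm long, 40 mm diameter) already in the far rest of the short row; leave it
- stock_long: long tube (140 mm long, 40 mm diameter) already in the far rest of the long row; leave it
- chip_box: round pale wooden box with lid, 75 mm diameter, 38 mm high, origin under its centre; leave it
- bowl: white bowl, 110 mm across, 50 mm high, origin under its centre; leave it
- scissors: red-handled scissors lying flat, 170 mm long, 10 mm high, origin at the pivot; leave it
- tea_tin: black square tea tin, 70 mm wide, 72 mm high, origin under its centre; leave it
Things that resemble listed ones, but are neither listed nor needed, are in the scene too. Leave any turquoise look-alike of the tube_long alone. Leave any green look-alike of the tube_short alone.

How it is judged (in metres and radians):
On the way:
1. the short and the long tube lie in the free rests of their rows in the tray, let go and at rest (x of tube_short in the frame of rest_short between -0.012 and 0.012 m and y of tube_short in the frame of rest_short between -0.014 and 0.014 m and z of tube_short in the frame of rest_short between -0.004 and 0.004 m and angle between the x axis of tube_short and the y axis of rest_short, either way round below 0.15 rad and contact force between the fingers and tube_short below 0.1 N and linear speed of each of tube_short, tube_long below 0.03 m/s and x of tube_long in the frame of rest_long between -0.012 and 0.012 m and y of tube_long in the frame of rest_long between -0.014 and 0.014 m and z of tube_long in the frame of rest_long between -0.004 and 0.004 m and angle between the x axis of tube_long and the y axis of rest_long, either way round below 0.15 rad and contact force between the fingers and tube_long below 0.1 N), for 0.2 s.
At the end, for the whole second after the job is handed in: Fingers hold the medium tube in the V, over 2 N on each face, axis within 3 mm and 0.06 rad of the seated line, foot within 5 mm of the stop, still; short and long tubes lie released at rest in their free rests (within 12 mm across, 14 mm along, 4 mm in height, 0.15 rad) (all of step 1 and contact force between tube_medium and v_left above 2 N and contact force between tube_medium and v_right above 2 N and contact force between the fingers and tube_medium above 2 N and y of tube_medium in the frame of v_stop between -0.003 and 0.003 m and z of tube_medium in the frame of v_stop between -0.003 and 0.003 m and x of foot_medium in the frame of v_stop between -0.005 and 0.003 m and angle between the x axis of tube_medium and the x axis of v_stop, either way round below 0.06 rad and linear speed of tube_medium below 0.02 m/s); the arm keeps its last pose, push and grip.
It fails at once if a stock tube already in the tray was moved by more than 25 mm (distance of any of stock_short, stock_long from where it was at the start of the episode above 0.025 m).
It fails at once if the box, bowl, scissors or tin was moved by more than 25 mm (distance of any of chip_box, bowl, scissors, tea_tin from where it was at the start of the episode above 0.025 m).
It fails at once if a tube was dropped or knocked rolling (moving free at over 0.7 m/s) ((contact force between the fingers and tube_short below 0.05 N and linear speed of tube_short above 0.7 m/s) or (contact force between the fingers and tube_medium below 0.05 N and linear speed of tube_medium above 0.7 m/s) or (contact force between the fingers and tube_long below 0.05 N and linear speed of tube_long above 0.7 m/s)).
It fails at once if the medium tube was pressed so hard that the cardboard dents (over 60 N on one face of the V) (contact force between tube_medium and v_left above 60 N or contact force between tube_medium and v_right above 60 N).
It also fails if it takes over 72 s, if anything falls off the work surface, if the arm or the gripper's body presses on something with over 40 N, if the wrist force passes 120 N, or if a joint passes its speed limit or range.

## Working session

There is one attempt and no reset: what is moved stays moved. The work goes in short steps, Python scripts to look and compute and a tool call to move; the robot and the scene stay as the last step left them, time stands still between calls to the robot, and variables do not carry over. Pictures are saved under pics/ and viewed, at most 14 in all, crops included, and the job is handed in when it is done.

Besides the shell and the picture viewer there is one more tool, called after "Request:" as name([rows], argument=value, ...), one row to a line, values as JSON. servo_tool: Moves the arm, as the interface text tells. Its arguments: {"type":"object","properties":{"moves":{"type":"array"}},"required":["moves"]}

```bash
mkdir -p pics
cat > h.py <<'E'
import numpy as np, cv2
from cell import manip
from scipy.spatial.transform import Rotation as Ro
def save(n,f): cv2.imwrite('pics/'+n+'.png',cv2.cvtColor(f,cv2.COLOR_RGB2BGR))
def cam(name):
    o=manip.get_obs(); c=manip.camera(name)
    if 'mount' in c:
        T=np.eye(4); T[:3,:3]=Ro.from_euler('xyz',o['ee_rot']).as_matrix(); T[:3,3]=o['tcp_pos']
        M=np.linalg.inv(T@np.array(c['mount'])); c['R']=M[:3,:3]; c['t']=M[:3,3]
    return c
def ray(c,uv,z):
    p=cv2.undistortPoints(np.array(uv,float).reshape(-1,1,2),np.array(c['mtx']),np.array(c['dist'])).reshape(-1,2)
    R=np.array(c['R']);t=np.array(c['t']); C=-R.T@t
    d=np.c_[p,np.ones(len(p))]@R
    return C+d*((z-C[2])/d[:,2])[:,None]
def proj(c,X):
    return cv2.projectPoints(np.array(X,float).reshape(-1,1,3),cv2.Rodrigues(np.array(c['R']))[0],np.array(c['t'],float),np.array(c['mtx']),np.array(c['dist']))[0].reshape(-1,2)
E
python3 - <<'E'
from h import *
import pickle
print(manip.get_obs())
d={}
for n in('top','scene'):
    c=cam(n); d[n]=c; save(n,c['frame']); print(n,-np.array(c['R']).T@c['t'])
pickle.dump(d,open('d.pkl','wb'))
E
```

```text
{'t': 0.0, 'qpos': array([-1.15538243e+00,  3.53661367e-01,  1.63414025e+00,  6.79291962e-06,
        1.15522529e+00, -2.39536060e-03]), 'qd': array([ 4.43286799e-04,  9.38150634e-05,  3.71229745e-04,  3.47674303e-04,
       -1.05610046e-03, -7.18102958e-04]), 'tau': array([-3.24545195e-03, -6.05259275e+01, -3.42070377e+01, -2.36107871e-04,
        9.23698826e-03, -3.94737299e-06]), 'tcp_pos': array([ 253.50595531, -571.015752  ,  403.95064534]), 'ee_rot': array([-3.14015842e+00, -9.64634092e-06,  4.17806501e-01]), 'contact_force': array([ 0.39771612, -0.31421573, -0.92339278]), 'ft_torque': array([0.03037573, 0.01328017, 0.02094659]), 'grip_force': 0.0, 'gripper_width': 85.14141545110856}
top [ 405.6710311   -41.50896068 1631.92634914]
scene [1227.69801833 -611.36036    1334.66633589]
```

View pics/top.png

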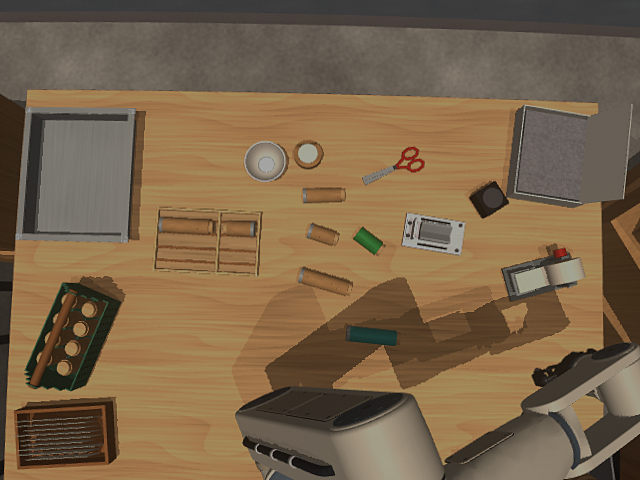

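View pics/scene.png

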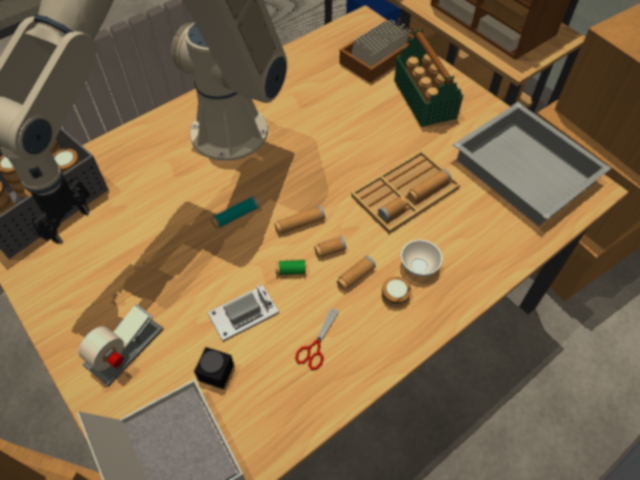

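In the top view, image up is world +x. The brown tubes are at (324,195), (322,235) and (325,281). The green look-alike is at (369,240) and the turquoise one at (371,335). By length the brown ones are medium, short and long. The tray is at (208,241) and the jig at (434,233). I'll confirm in one enlarged crop.

Run:
```python
from h import *
import pickle
d=pickle.load(open('d.pkl','rb')); c=d['top']; f=c['frame']
cr=np.vstack([cv2.resize(f[170:300,285:480],None,fx=4,fy=4,interpolation=cv2.INTER_CUBIC)[:, :780]])
save('crop',cr)
hsv=cv2.cvtColor(f,cv2.COLOR_RGB2HSV)
for (u,v) in [(324,195),(322,235),(325,281),(310,275),(346,290),(340,215),(350,195),(304,195),(434,233),(228,240)]: print((u,v),hsv[v,u],f[v,u])
print(ray(c,[(324,195),(322,235),(325,281)],20).round())
```

```text
(324, 195) [ 15 146 140] [140  99  60]
(322, 235) [ 15 147 146] [146 103  62]
(325, 281) [ 15 146 150] [150 107  64]
(310, 275) [ 15 152 148] [148 103  60]
(346, 290) [ 14 151 149] [149 103  61]
(340, 215) [ 17 127 163] [163 128  82]
(350, 195) [ 17 131 163] [163 126  79]
(304, 195) [ 23  16 141] [141 139 132]
(434, 233) [20 31 98] [98 94 86]
(228, 240) [ 15 127 159] [159 120  80]
[[664. -38.  20.]
 [557. -35.  20.]
 [436. -46.  20.]]
```

View pics/crop.png

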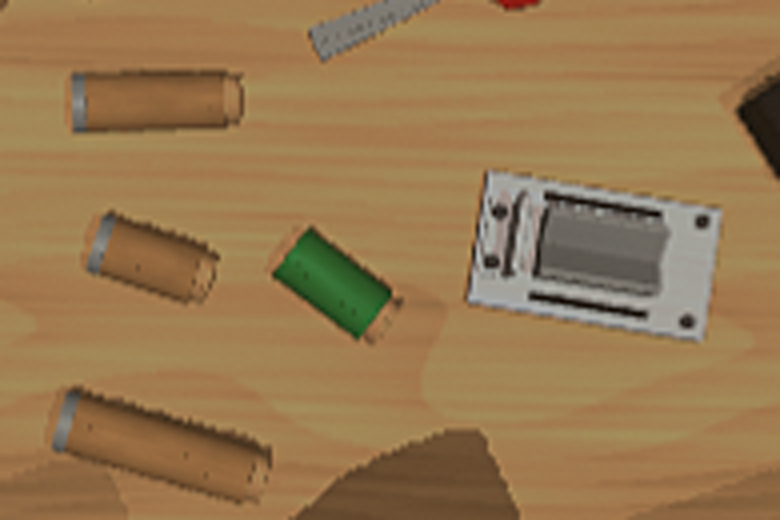

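The crop confirms it: three kraft tubes with steel feet on the left (+y) and corks on the right. The green look-alike is at crop (337,285), and the jig's stop is on its left end at crop (515,235).

Run:
```python
from h import *
import pickle
d=pickle.load(open('d.pkl','rb')); c=d['top']
def P(pts,z): return ray(c,[(285+(x+.5)/4-.5,170+(y+.5)/4-.5) for x,y in pts],z)
for n,a in dict(short=[(108,212),(88,270),(218,255),(203,303)],long=[(68,388),(52,450),(272,452),(255,503)],med=[(70,74),(70,132),(242,73),(242,127)]).items():
    p=P(a,20); foot=(p[0]+p[1])/2; e=(p[2]+p[3])/2; print(n,((foot+e)/2).round(1),np.linalg.norm(foot-e).round(1),np.degrees(np.arctan2(*(e-foot)[[1,0]])).round(1))
p=P([(487,171),(722,208),(703,340),(468,305)],12);print('jig',p.mean(0).round(1),np.linalg.norm(p-np.roll(p,1,0),axis=1).round(1),np.degrees(np.arctan2(*((p[0]+p[3])-(p[1]+p[2]))[[1,0]])))
# tray
f=c['frame']
p=ray(c,[(158,208),(262,211),(259,275),(154.5,271)],20);print('tray',p.mean(0).round(1),np.linalg.norm(p-np.roll(p,1,0),axis=1).round(1),p.round(1))
w=cam('wrist'); print(-w['R'].T@w['t'], w['R'][2],w['mtx'],np.array(w['mount']).round(2))
```

```text
short [558.2 -38.2  20. ] 78.4 -107.5
long [434.3 -45.8  20. ] 138.9 -104.8
med [664.  -37.1  20. ] 114.3 -87.7
jig [ 568.1 -332.    12. ] [ 90.8 159.7  89.7 158.7] 82.54088797341068
tray [534.3 265.2  20. ] [167.6 277.7 169.5 276.5] [[619.7 403.   20. ]
 [617.5 125.3  20. ]
 [448.  127.9  20. ]
 [452.1 404.4  20. ]]
[ 325.43569501 -538.58719093  374.12635341] [-0.28401058 -0.12508025 -0.95062764] [[427.1047364    0.         318.48494234]
 [  0.         427.1047364  239.12408105]
 [  0.           0.           1.        ]] [[ 0.   -0.95 -0.31 78.9 ]
 [ 1.   -0.    0.   -0.45]
 [-0.   -0.31  0.95 29.9 ]
 [ 0.    0.    0.    1.  ]]
```

```bash
cat >> h.py <<'E'
def go(x,y,z,yaw):
    o=manip.get_obs(); A=Ro.from_euler('xyz',o['ee_rot']); B=Ro.from_euler('xyz',[np.pi,0,np.radians(yaw)])
    d=A.inv().apply(np.array([x,y,z])-o['tcp_pos'])/1000; r=np.degrees((A.inv()*B).as_rotvec())
    print('row',r.round(2),d.round(4),'n',int(np.ceil(max(np.linalg.norm(d)/.0417,np.linalg.norm(r)/7.16))))
def st():
    o=manip.get_obs(); print(round(o['t'],2),o['tcp_pos'].round(1),np.degrees(o['ee_rot']).round(2),'F',o['contact_force'].round(1),'w',round(o['gripper_width'],1),'g',round(o['grip_force'],1))
E
python3 -c "
from h import *
go(540,0,400,85)"
```

```text
row [-6.000e-02 -3.000e-02 -6.106e+01] [ 0.4935 -0.4057  0.0046] n 16
```

Request:
servo_tool([
  [[0,0,-61.1,0.4935,-0.4057,0.005,1],[0,0,-61.1,0.4935,-0.4057,0.005,1],[0,0,-61.1,0.4935,-0.4057,0.005,1],[0,0,-61.1,0.4935,-0.4057,0.005,1],[0,0,-61.1,0.4935,-0.4057,0.005,1],[0,0,-61.1,0.4935,-0.4057,0.005,1],[0,0,-61.1,0.4935,-0.4057,0.005,1],[0,0,-61.1,0.4935,-0.4057,0.005,1],[0,0,-61.1,0.4935,-0.4057,0.005,1],[0,0,-61.1,0.4935,-0.4057,0.005,1],[0,0,-61.1,0.4935,-0.4057,0.005,1],[0,0,-61.1,0.4935,-0.4057,0.005,1]],
])

```text
t: 1.15
tcp_pos: [478.2, -122.3, 400.8]
ee_rot: [3.141, 0.0, 1.484]
contact_force: [1.5, -1.3, -0.2]
gripper_width: 84.9
grip_force: 0.0
```

```bash
python3 -c "
from h import *
st();go(540,0,400,85)"
```

```text
1.15 [ 478.2 -122.3  400.8] [179.99   0.    85.04] F [ 1.5 -1.3 -0.2] w 84.9 g 0.0
row [0.01 0.   0.04] [0.1272 0.051  0.0009] n 4
```

Request:
servo_tool([
  [[0,0,0,0.127,0.051,0,1],[0,0,0,0.127,0.051,0,1],[0,0,0,0.127,0.051,0,1],[0,0,0,0.127,0.051,0,1],[0,0,0,0.127,0.051,0,1],[0,0,0,0.127,0.051,0,1],[0,0,0,0.127,0.051,0,1]],
])

```text
t: 1.73
tcp_pos: [539.0, -3.1, 400.5]
ee_rot: [-3.141, 0.001, 1.484]
contact_force: [-0.5, -0.8, 0.6]
gripper_width: 85.0
grip_force: 0.0
```

Run:
```python
from h import *
import pickle
st(); c=cam('wrist'); save('w1',c['frame']); pickle.dump(c,open('w1.pkl','wb'))
print(proj(c,[(558,-38,20),(434,-46,20),(664,-37,20)]).round())
```

```text
1.73 [539.   -3.1 400.5] [-1.7994e+02  3.0000e-02  8.5020e+01] F [-0.5 -0.8  0.6] w 85.0 g 0.0
[[345. 237.]
 [204. 257.]
 [469. 226.]]
```

View pics/w1.png

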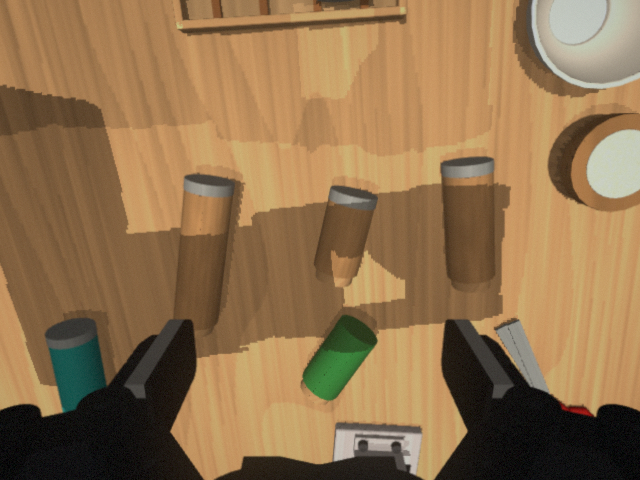

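The wrist view shows the long (205,255), short (345,235) and medium (468,220) tubes with their grey feet up. I'll refine their axes from the side edges.

Run:
```python
from h import *
import pickle
c=pickle.load(open('w1.pkl','rb'))
E=dict(short=([(329,196),(317,262)],[(376,203),(362,268)],79),long=([(184,185),(176,318)],[(234,187),(217,325)],139),med=([(442,168),(447,272)],[(493,165),(494,270)],110))
for n,(l,r,L) in E.items():
    a=ray(c,l,20);b=ray(c,r,20);m=(a+b)/2; d=m[1]-m[0]
    print(n,'foot',m[0].round(1),'width',np.linalg.norm(a-b,axis=1).round(1),'ang',np.degrees(np.arctan2(d[1],d[0])).round(1), 'centre',(m[0]+d/np.linalg.norm(d)*L/2).round(1))
go(557,-38,250,73)
```

```text
short foot [566.2  -5.7  20. ] width [40.  40.1] ang -104.6 centre [556.3 -43.9  20. ]
long foot [448.4  16.   20. ] width [41.2 37.7] ang -104.6 centre [430.9 -51.3  20. ]
med foot [661.2  13.6  20. ] width [41.2 41.1] ang -87.1 centre [663.9 -41.4  20. ]
row [-0.04  0.03 11.98] [-0.0328  0.0211  0.1506] n 4
```

```bash
python3 -c "
from h import *
st();go(557,-41,250,74);go(557,-41,181,74)"
```

```text
1.78 [538.9  -3.4 400.6] [-1.7996e+02  3.0000e-02  8.4980e+01] F [-0.2  0.3  1. ] w 85.6 g 0.0
row [-0.04  0.03 10.98] [-0.0358  0.0214  0.1506] n 4
row [-0.04  0.03 10.98] [-0.0358  0.0214  0.2196] n 6
```

Request:
servo_tool([
  [[0,0,5.5,-0.018,0.0107,0.038,1],[0,0,11,-0.0358,0.0214,0.075,1],[0,0,11,-0.0358,0.0214,0.113,1],[0,0,11,-0.0358,0.0214,0.15,1],[0,0,11,-0.0358,0.0214,0.175,1],[0,0,11,-0.0358,0.0214,0.2,1],[0,0,11,-0.0358,0.0214,0.2195,1],[0,0,11,-0.0358,0.0214,0.2195,1],[0,0,11,-0.0358,0.0214,0.2195,0],[0,0,11,-0.0358,0.0214,0.2195,0],[0,0,11,-0.0358,0.0214,0.2195,0],[0,0,11,-0.0358,0.0214,0.2195,0]],
])

```text
t: 2.78
tcp_pos: [558.3, -40.0, 182.8]
ee_rot: [3.139, -0.0, 1.292]
contact_force: [-1.8, -1.6, 28.6]
gripper_width: 38.7
grip_force: 33.1
```

Request:
servo_tool([
  [[0,0,0,0,0,0,0],[0,0,0,0,0,0,0],[0,0,0,0,0,0,0]],
])

```text
t: 3.03
tcp_pos: [558.4, -39.9, 183.1]
ee_rot: [3.139, -0.0, 1.292]
contact_force: [-1.7, -2.1, 8.7]
gripper_width: 38.3
grip_force: 59.2
```

```bash
python3 -c "
from h import *
import pickle
st();c=cam('wrist');save('w2',c['frame']);pickle.dump(c,open('w2.pkl','wb'))
go(557,-41,260,74)"
```

```text
3.03 [558.4 -39.9 183.1] [ 1.7986e+02 -1.0000e-02  7.4050e+01] F [-1.7 -2.1  8.7] w 38.3 g 59.2
row [ 0.14 -0.01  0.05] [-0.0014 -0.0008 -0.0769] n 2
```

Run:
```python
from h import *
import pickle
c=pickle.load(open('w1.pkl','rb'))
print(ray(c,[(180,27),(405,13)],20).round(1))
yaw=np.radians(-0.7);C=np.array([534.3,265.2])
R=np.array([[np.cos(yaw),-np.sin(yaw)],[np.sin(yaw),np.cos(yaw)]])
print('short',C+R@[-37.5,-83],'long',C+R@[-37.5,53])
go(497,100,300,89)
```

```text
[[447.2 135.   20. ]
 [612.9 130.   20. ]]
short [495.78878757 182.66433185] long [497.45029968 318.65418212]
row [ 1.400e-01  1.000e-02 -1.495e+01] [ 0.1177 -0.0972 -0.1171] n 5
```

View pics/w2.png

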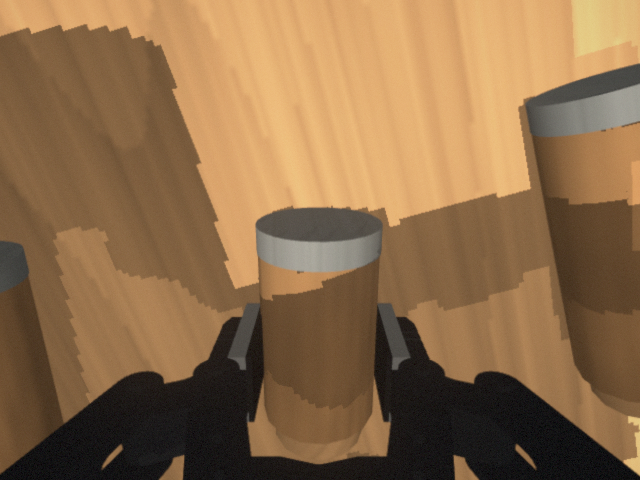

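Short tube is centred and parallel between the pads, foot at (320,230). I'll lift it and approach the tray, looking at the tray on the way.

Request:
servo_tool([
  [[0,0,0,0,0,-0.04,0],[0,0,0,0,0,-0.08,0],[0,0,-5,0.04,-0.0325,-0.1,0],[0,0,-10,0.08,-0.065,-0.117,0],[0,0,-15,0.1177,-0.0972,-0.117,0],[0,0,-15,0.1177,-0.0972,-0.117,0],[0,0,-15,0.1177,-0.0972,-0.117,0]],
])

```text
t: 3.67
tcp_pos: [494.7, 104.0, 300.2]
ee_rot: [3.14, -0.002, 1.557]
contact_force: [0.2, 0.6, -0.4]
gripper_width: 37.8
grip_force: 61.0
```

Run:
```python
from h import *
import pickle
c=pickle.load(open('w2.pkl','rb'));p=ray(c,[(257,230),(382,230)],22);print('foot',p.round(1),'tool x',((p.mean(0)-[558.4,-39.9,0])[:2]@[np.cos(np.radians(74)),np.sin(np.radians(74))]).round(1))
st();c=cam('wrist');save('w3',c['frame']);pickle.dump(c,open('w3.pkl','wb'))
```

```text
foot [[549.9   3.8  22. ]
 [588.5  -7.2  22. ]] tool x 39.7
3.67 [494.7 104.  300.2] [ 1.7991e+02 -1.0000e-01  8.9220e+01] F [ 0.2  0.6 -0.4] w 37.8 g 61.0
```

View pics/w3.png

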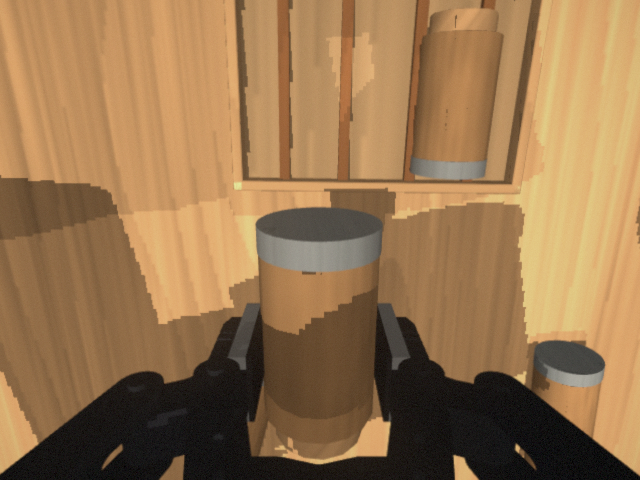

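Tray seen: free-rest ribs at (285,170) and (346,170), near wall top at row ~186.

Run:
```python
from h import *
import pickle
c=pickle.load(open('w3.pkl','rb'))
print('ribs',ray(c,[(284.5,172),(345,172),(408,172),(285,20),(347.5,20)],13).round(1))
print('wall outer',ray(c,[(235,188),(520,191),(232,50)],20).round(1))
```

```text
ribs [[474.3 143.   13. ]
 [510.8 142.5  13. ]
 [548.7 141.9  13. ]
 [477.8 224.9  13. ]
 [511.6 224.5  13. ]]
wall outer [[445.2 135.   20. ]
 [614.  130.7  20. ]
 [449.3 209.7  20. ]]
```

```bash
python3 -c "
from h import *
go(494,187,230,89);go(494,187,196,89)"
```

```text
row [ 0.12 -0.04  0.26] [ 0.0845 -0.0029  0.0699] n 3
row [ 0.12 -0.04  0.26] [ 0.0845 -0.003   0.1039] n 4
```

Request:
servo_tool([
  [[0,0,0.3,0.04,-0.002,0.01,0],[0,0,0.3,0.075,-0.003,0.03,0],[0,0,0.3,0.083,-0.003,0.06,0],[0,0,0.3,0.083,-0.003,0.08,0],[0,0,0.3,0.083,-0.003,0.095,0],[0,0,0.3,0.083,-0.003,0.104,0],[0,0,0.3,0.083,-0.003,0.104,0],[0,0,0.3,0.083,-0.003,0.104,0],[0,0,0.3,0.083,-0.003,0.106,0],[0,0,0.3,0.083,-0.003,0.107,0],[0,0,0.3,0.083,-0.003,0.107,0]],
])

```text
t: 4.63
tcp_pos: [495.5, 183.1, 192.0]
ee_rot: [3.14, -0.0, 1.548]
contact_force: [-0.1, -0.0, -1.3]
gripper_width: 38.1
grip_force: 61.0
```

Run:
```python
from h import *
import pickle
st();c=cam('wrist');save('w4',c['frame']);pickle.dump(c,open('w4.pkl','wb'))
```

```text
4.63 [495.5 183.1 192. ] [ 1.7993e+02 -3.0000e-02  8.8720e+01] F [-0.1 -0.  -1.3] w 38.1 g 61.0
```

View pics/w4.png

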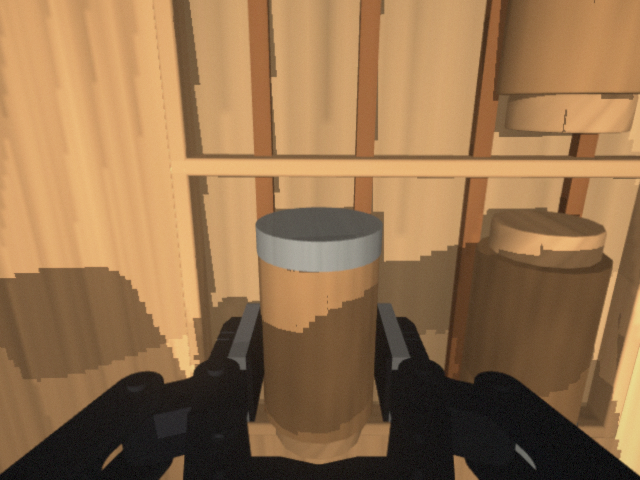

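The foot is at (320,235), the ribs at (264,195) and (363,195), and the divider's near edge at row 176.

Run:
```python
from h import *
import pickle
c=pickle.load(open('w4.pkl','rb'))
print('ribs',ray(c,[(264,195),(363,195),(260.5,60),(369,60)],13).round(1))
print('divider',ray(c,[(264,177),(363,177)],20).round(1), 'far',ray(c,[(264,158)],20).round(1))
print('foot',ray(c,[(257,230),(382,230)],29).round(1))
```

```text
ribs [[476.6 231.1  13. ]
 [511.7 230.3  13. ]
 [478.2 275.2  13. ]
 [513.2 274.5  13. ]]
divider [[477.9 238.7  20. ]
 [510.9 237.9  20. ]] far [[478.3 244.9  20. ]]
foot [[475.7 223.   29. ]
 [516.4 222.   29. ]]
```

Request:
servo_tool([
  [[0,0,0.5,0.004,-0.002,0,0],[0,0,0.5,0.004,-0.002,0.0005,0],[0,0,0.5,0.004,-0.002,0.001,0],[0,0,0.5,0.004,-0.002,0.001,0]],
])

```text
t: 5.02
tcp_pos: [493.2, 187.7, 191.1]
ee_rot: [3.141, -0.001, 1.54]
contact_force: [-4.1, 1.4, 11.1]
gripper_width: 38.2
grip_force: 62.5
```

Request:
servo_tool([
  [[0,0,0,0,0,0.0004,0],[0,0,0,0,0,0.0004,0.5],[0,0,0,0,0,0.0004,0.58],[0,0,0,0,0,0.0004,0.61],[0,0,0,0,0,0.0004,0.61],[0,0,0,0,0,0.0004,0.61]],
])

```text
t: 5.52
tcp_pos: [493.1, 187.2, 189.8]
ee_rot: [-3.141, 0.0, 1.54]
contact_force: [-0.3, -0.1, -1.0]
gripper_width: 51.8
grip_force: 0.0
```

Request:
servo_tool([
  [[0,0,0,0,0,-0.02,0.61],[0,0,0,0,0,-0.06,0.61],[0,0,0,0,0,-0.1,0.61],[0,0,0,0,0,-0.1,0.61]],
])

```text
t: 5.85
tcp_pos: [495.5, 188.1, 296.2]
ee_rot: [3.133, -0.004, 1.54]
contact_force: [1.3, 1.0, 0.5]
gripper_width: 52.4
grip_force: 0.0
```

Run:
```python
from h import *
import pickle
st();c=cam('wrist');pickle.dump(c,open('w5.pkl','wb'));save('w5',c['frame'])
go(433.5,-47,260,75.2);go(433.5,-47,182,75.2)
```

```text
5.85 [495.5 188.1 296.2] [179.5   -0.2   88.24] F [1.3 1.  0.5] w 52.4 g 0.0
row [ 0.37 -0.2  13.04] [-0.2366 -0.0542  0.0326] n 6
row [ 0.37 -0.2  13.04] [-0.2369 -0.0547  0.1106] n 7
```

Request:
servo_tool([
  [[0,0,2,-0.04,-0.01,0,0.8],[0,0,4,-0.08,-0.019,0,1],[0,0,6,-0.12,-0.028,0.01,1],[0,0,8,-0.16,-0.037,0.02,1],[0,0,11,-0.2,-0.046,0.03,1],[0,0,13,-0.2366,-0.0542,0.033,1],[0,0,13,-0.2366,-0.0542,0.033,1],[0,0,13,-0.2366,-0.0542,0.033,1],[0,0,13,-0.2366,-0.0542,0.033,1],[0,0,13,-0.2366,-0.0542,0.033,1]],
])

```text
t: 6.73
tcp_pos: [432.0, -46.8, 256.7]
ee_rot: [-3.141, -0.0, 1.314]
contact_force: [0.4, 1.1, -0.3]
gripper_width: 85.7
grip_force: 0.0
```

Run:
```python
from h import *
import pickle
st();c=cam('wrist');pickle.dump(c,open('w6.pkl','wb'))
d=pickle.load(open('w5.pkl','rb'))
save('w6',np.hstack([cv2.resize(d['frame'],(400,300)),cv2.resize(c['frame'],(400,300))]))
go(433.5,-47,182,75.2)
```

```text
6.73 [432.  -46.8 256.7] [-1.7999e+02 -1.0000e-02  7.5300e+01] F [ 0.4  1.1 -0.3] w 85.7 g 0.0
row [ 0.   -0.01  0.15] [-0.0001  0.0015  0.0748] n 2
```

View pics/w6.png

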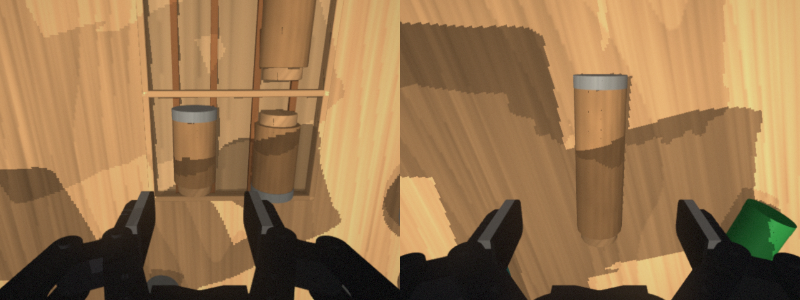

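Left: the short tube lies in its rest between ribs and walls. Right: the long tube (605,160) lies centred between the open fingers, green clear to the right.

Request:
servo_tool([
  [[0,0,0,0,0.0015,0.035,1],[0,0,0,0,0.0015,0.06,1],[0,0,0,0,0.0015,0.075,1],[0,0,0,0,0.0015,0.075,1],[0,0,0,0,0.0015,0.075,0],[0,0,0,0,0.0015,0.075,0],[0,0,0,0,0.0015,0.075,0],[0,0,0,0,0.0015,0.075,0],[0,0,0,0,0.0015,0.075,0],[0,0,0,0,0.0015,0.075,0],[0,0,0,0,0.0015,0.075,0]],
])

```text
t: 7.7
tcp_pos: [433.7, -47.9, 183.2]
ee_rot: [3.14, -0.001, 1.313]
contact_force: [-1.0, 2.6, 10.6]
gripper_width: 38.1
grip_force: 59.0
```

Run:
```python
from h import *
import pickle
st();c=cam('wrist');pickle.dump(c,open('w7.pkl','wb'));save('w7',c['frame'])
o=manip.get_obs();
# foot rim row: grey (low saturation) along the central column, inside tube
hsv=cv2.cvtColor(c['frame'],cv2.COLOR_RGB2HSV);g=(hsv[...,1]<50)&(hsv[...,2]>60)
r=np.where(g[:330,300:340].mean(1)>.8)[0];print('grey rows',r.min() if len(r) else None,r.max() if len(r) else None)
for row in range(60,300,15): 
    k=np.where(g[row,200:440])[0]; print(row,(k.min()+200,k.max()+200,len(k)) if len(k) else '-',end='; ')
go(433.5,-47,270,75.2)
```

```text
7.7 [433.7 -47.9 183.2] [ 1.7989e+02 -3.0000e-02  7.5230e+01] F [-1.   2.6 10.6] w 38.1 g 59.0
grey rows 126 168
60 -; 75 -; 90 -; 105 -; 120 -; 135 (np.int64(252), np.int64(385), 134); 150 (np.int64(252), np.int64(385), 134); 165 (np.int64(266), np.int64(371), 106); 180 -; 195 -; 210 -; 225 -; 240 -; 255 -; 270 -; 285 -; row [ 0.11 -0.03  0.03] [ 0.0008 -0.0002 -0.0869] n 3
```

Run:
```python
from h import *
import pickle
c=pickle.load(open('w7.pkl','rb'));a=np.radians(75.2)
for r in(130,140,150):
    p=ray(c,[(252,r),(385,r)],20);print(r,((p.mean(0)[:2]-[433.7,-47.9])@[np.cos(a),np.sin(a)]).round(1),np.linalg.norm(p[0]-p[1]).round(1))
go(497,324.5,280,88.5)
```

```text
130 70.8 40.2
140 67.9 40.5
150 64.9 40.8
row [  0.11  -0.02 -13.27] [ 0.3763 -0.0335 -0.0967] n 10
```

Request:
servo_tool([
  [[0,0,0,0,0,-0.04,0],[0,0,0,0,0,-0.08,0],[0,0,0,0,0,-0.1,0],[0,0,0,0,0,-0.1,0]],
])

```text
t: 8.08
tcp_pos: [434.8, -48.2, 286.4]
ee_rot: [3.133, -0.001, 1.313]
contact_force: [1.0, -0.5, -0.5]
gripper_width: 37.9
grip_force: 62.0
```

```bash
python3 -c "
from h import *
st();go(497,324.5,280,88.5)"
```

```text
8.08 [434.8 -48.2 286.4] [ 1.7953e+02 -7.0000e-02  7.5230e+01] F [ 1.  -0.5 -0.5] w 37.9 g 62.0
row [ 4.700e-01 -1.000e-02 -1.327e+01] [ 0.3762 -0.0349  0.0066] n 10
```

Tube is centred on the pads within about 2 mm. Moving to the tray's long row.

Request:
servo_tool([
  [[0,0,-2,0.04,-0.0037,0,0],[0,0,-4,0.08,-0.0075,0,0],[0,0,-6,0.12,-0.011,0,0],[0,0,-8,0.16,-0.015,0,0],[0,0,-10,0.2,-0.0185,0,0],[0,0,-12,0.24,-0.022,0,0],[0,0,-13.3,0.28,-0.026,0,0],[0,0,-13.3,0.32,-0.03,0,0],[0,0,-13.3,0.355,-0.033,0,0],[0,0,-13.3,0.376,-0.035,0,0],[0,0,-13.3,0.376,-0.035,0,0],[0,0,-13.3,0.376,-0.035,0,0]],
])

```text
t: 9.08
tcp_pos: [494.7, 325.3, 281.1]
ee_rot: [-3.141, 0.001, 1.547]
contact_force: [0.3, -0.0, -1.6]
gripper_width: 38.4
grip_force: 62.0
```

```bash
python3 -c "
from h import *
st();go(497,324.5,196,88.5)"
```

```text
9.08 [494.7 325.3 281.1] [-1.7996e+02  3.0000e-02  8.8650e+01] F [ 0.3 -0.  -1.6] w 38.4 g 62.0
row [-0.04  0.03  0.15] [-0.0007  0.0024  0.0851] n 3
```

Request:
servo_tool([
  [[0,0,0,0,0.002,0.035,0],[0,0,0,0,0.002,0.065,0],[0,0,0,0,0.002,0.08,0],[0,0,0,0,0.002,0.084,0],[0,0,0,0,0.002,0.085,0],[0,0,0,0,0.002,0.085,0],[0,0,0,0,0.002,0.085,0]],
])

```text
t: 9.67
tcp_pos: [497.7, 324.3, 198.1]
ee_rot: [3.14, -0.001, 1.545]
contact_force: [-0.5, -0.5, -1.4]
gripper_width: 37.8
grip_force: 62.0
```

Run:
```python
from h import *
import pickle
st();c=cam('wrist');pickle.dump(c,open('w8.pkl','wb'));save('w8',c['frame'])
go(497,324.5,191,88.5)
```

```text
9.67 [497.7 324.3 198.1] [ 1.7992e+02 -6.0000e-02  8.8510e+01] F [-0.5 -0.5 -1.4] w 37.8 g 62.0
row [ 0.1  -0.07  0.02] [-0.     -0.0007  0.0073] n 1
```

View pics/w8.png

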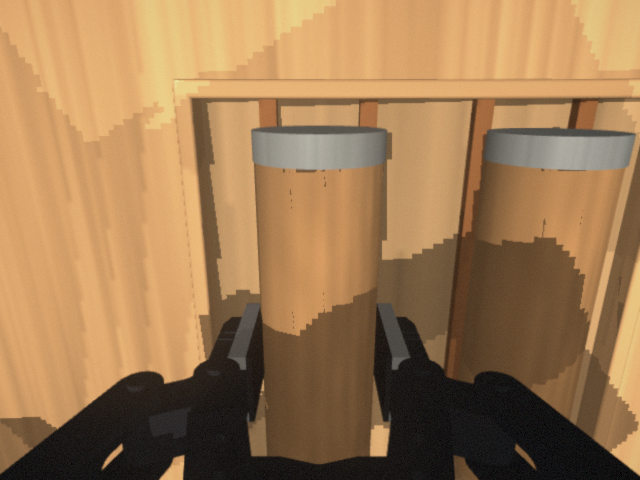

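Ribs at (269,112) and (369,112) straddle the tube (x≈320) and the foot is clear of the far wall. Lowering now.

Request:
servo_tool([
  [[0,0,0,0,0,0.004,0],[0,0,0,0,0,0.006,0],[0,0,0,0,0,0.0065,0],[0,0,0,0,0,0.007,0],[0,0,0,0,0,0.007,0]],
])

```text
t: 10.13
tcp_pos: [497.5, 324.7, 191.2]
ee_rot: [3.141, -0.0, 1.545]
contact_force: [-1.9, -3.3, 11.4]
gripper_width: 38.0
grip_force: 63.6
```

Request:
servo_tool([
  [[0,0,0,0,0,0,0.5],[0,0,0,0,0,0,0.58],[0,0,0,0,0,0,0.61],[0,0,0,0,0,0,0.61],[0,0,0,0,0,0,0.61],[0,0,0,0,0,-0.02,0.61],[0,0,0,0,0,-0.055,0.61],[0,0,0,0,0,-0.09,0.61],[0,0,0,0,0,-0.11,0.61],[0,0,0,0,0,-0.11,0.61],[0,0,0,0,0,-0.11,0.61]],
])

```text
t: 11.05
tcp_pos: [497.4, 324.7, 301.0]
ee_rot: [3.139, -0.002, 1.545]
contact_force: [1.0, 0.0, -0.2]
gripper_width: 52.2
grip_force: 0.0
```

Run:
```python
from h import *
import pickle
st();c=cam('wrist');pickle.dump(c,open('w9.pkl','wb'));save('w9',c['frame'])
go(664,-38.5,280,92.5)
```

```text
11.05 [497.4 324.7 301. ] [ 1.7988e+02 -9.0000e-02  8.8540e+01] F [ 1.   0.  -0.2] w 52.2 g 0.0
row [ 0.01 -0.01 -3.96] [-0.3585  0.1762  0.0197] n 10
```

Request:
servo_tool([
  [[0,0,0,-0.036,0.0176,0,0.61],[0,0,-1,-0.072,0.0352,0,0.7],[0,0,-2,-0.108,0.0529,0,1],[0,0,-3,-0.144,0.0705,0,1],[0,0,-4,-0.18,0.088,0,1],[0,0,-4,-0.216,0.1057,0,1],[0,0,-4,-0.252,0.1233,0.005,1],[0,0,-4,-0.288,0.141,0.01,1],[0,0,-4,-0.324,0.159,0.015,1],[0,0,-4,-0.3585,0.1762,0.02,1],[0,0,-4,-0.3585,0.1762,0.02,1],[0,0,-4,-0.3585,0.1762,0.02,1]],
])

```text
t: 12.1
tcp_pos: [663.9, -40.5, 277.2]
ee_rot: [-3.138, -0.0, 1.612]
contact_force: [-0.3, 0.2, -0.0]
gripper_width: 85.0
grip_force: 0.0
```

Run:
```python
from h import *
import pickle
st();c=cam('wrist');pickle.dump(c,open('w10.pkl','wb'))
d=pickle.load(open('w9.pkl','rb'))
save('w10',np.hstack([cv2.resize(d['frame'],(400,300)),cv2.resize(c['frame'],(400,300))]))
go(664,-39,182,92.5)
```

```text
12.1 [663.9 -40.5 277.2] [-1.798e+02 -2.000e-02  9.235e+01] F [-0.3  0.2 -0. ] w 85.0 g 0.0
row [-0.2  -0.04 -0.07] [0.0001 0.0008 0.0956] n 3
```

View pics/w10.png

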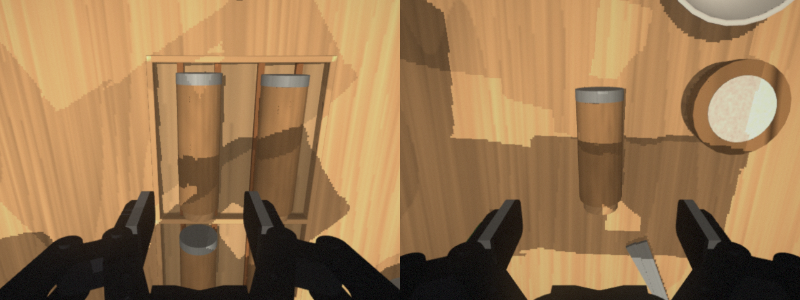

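Left: the long tube lies in its rest. Right: the medium tube (600,150) is centred between the fingers, scissors and box clear. I'll grasp slightly higher for V-shoulder clearance.

Request:
servo_tool([
  [[0,0,0,0,0,0.04,1],[0,0,0,0,0,0.075,1],[0,0,0,0,0.0005,0.09,1],[0,0,0,0,0.0005,0.0925,1],[0,0,0,0,0.0005,0.0925,0],[0,0,0,0,0.0005,0.0925,0],[0,0,0,0,0.0005,0.0925,0],[0,0,0,0,0.0005,0.0925,0],[0,0,0,0,0.0005,0.0925,0],[0,0,0,0,0.0005,0.0925,0],[0,0,0,0,0.0005,0.0925,0]],
])

```text
t: 13.07
tcp_pos: [665.5, -38.3, 189.7]
ee_rot: [3.138, 0.0, 1.615]
contact_force: [-1.2, 2.0, 6.6]
gripper_width: 38.1
grip_force: 59.7
```

Run:
```python
from h import *
import pickle
st();c=cam('wrist');pickle.dump(c,open('w11.pkl','wb'));save('w11',c['frame'])
o=manip.get_obs()
hsv=cv2.cvtColor(c['frame'],cv2.COLOR_RGB2HSV);g=(hsv[...,1]<50)&(hsv[...,2]>60)
r=np.where(g[:330,300:340].mean(1)>.8)[0];print('grey rows',r.min(),r.max())
a=np.radians(92.5)
for r in range(140,220,10):
    k=np.where(g[r,200:440])[0]
    p=ray(c,[(254,r),(384,r)],20);print(r,(k.min()+200,k.max()+200) if len(k) else '',((p.mean(0)[:2]-o['tcp_pos'][:2])@[np.cos(a),np.sin(a)]).round(1))
```

```text
13.07 [665.5 -38.3 189.7] [1.7982e+02 1.0000e-02 9.2530e+01] F [-1.2  2.   6.6] w 38.1 g 59.7
grey rows 167 215
140  67.4
150  64.3
160  61.1
170 (np.int64(270), np.int64(368)) 57.9
180 (np.int64(256), np.int64(378)) 54.6
190 (np.int64(257), np.int64(378)) 51.2
200 (np.int64(257), np.int64(378)) 47.9
210 (np.int64(268), np.int64(364)) 44.4
```

The grip ended too high (TCP at 189.7, axis near the fingertips), so I'll regrip 6 mm lower.

Request:
servo_tool([
  [[0,0,0,0,0,0,0.6],[0,0,0,0,0,0,0.7],[0,0,0,0,0,0.003,0.7],[0,0,0,0,0,0.005,0.7],[0,0,0,0,0,0.005,0.7],[0,0,0,0,0,0.005,0.3],[0,0,0,0,0,0.005,0],[0,0,0,0,0,0.005,0],[0,0,0,0,0,0.005,0],[0,0,0,0,0,0.005,0],[0,0,0,0,0,0.005,0]],
])

```text
t: 14.03
tcp_pos: [664.7, -38.4, 182.5]
ee_rot: [3.141, 0.0, 1.615]
contact_force: [-0.1, -0.2, 1.5]
gripper_width: 38.2
grip_force: 60.2
```

Run:
```python
from h import *
import pickle
st();c=cam('wrist');pickle.dump(c,open('w11.pkl','wb'));save('w11',c['frame'])
o=manip.get_obs()
hsv=cv2.cvtColor(c['frame'],cv2.COLOR_RGB2HSV);g=(hsv[...,1]<50)&(hsv[...,2]>60)
a=np.radians(92.5)
for r in range(140,220,10):
    k=np.where(g[r,200:440])[0]
    p=ray(c,[(254,r),(384,r)],20);print(r,(k.min()+200,k.max()+200) if len(k) else '',((p.mean(0)[:2]-o['tcp_pos'][:2])@[np.cos(a),np.sin(a)]).round(1))
```

```text
14.03 [664.7 -38.4 182.5] [179.98   0.    92.54] F [-0.1 -0.2  1.5] w 38.2 g 60.2
140  68.1
150  65.1
160  62.1
170 (np.int64(285), np.int64(350)) 59.0
180 (np.int64(254), np.int64(383)) 55.9
190 (np.int64(254), np.int64(383)) 52.7
200 (np.int64(254), np.int64(381)) 49.5
210 (np.int64(256), np.int64(381)) 46.2
```

Request:
servo_tool([
  [[0,0,0,0,0,-0.03,0],[0,0,0,0,0,-0.07,0],[0,0,0,0,0,-0.1,0],[0,0,0,0,0,-0.1,0],[0,0,0,0,0,-0.1,0]],
])

```text
t: 14.5
tcp_pos: [665.2, -38.4, 284.3]
ee_rot: [3.138, 0.0, 1.615]
contact_force: [-0.6, 0.2, -1.4]
gripper_width: 37.7
grip_force: 60.5
```

```bash
python3 -c "
from h import *
st();go(566.5,-344,272,82.5)"
```

```text
14.5 [665.2 -38.4 284.3] [1.7979e+02 2.0000e-02 9.2540e+01] F [-0.6  0.2 -1.4] w 37.7 g 60.5
row [ 0.21  0.   10.04] [-0.3009 -0.1122  0.012 ] n 8
```

Request:
servo_tool([
  [[0,0,1,-0.0375,-0.014,0,0],[0,0,3,-0.075,-0.028,0,0],[0,0,5,-0.113,-0.042,0,0],[0,0,7,-0.15,-0.056,0,0],[0,0,9,-0.188,-0.07,0,0],[0,0,10,-0.225,-0.084,0,0],[0,0,10,-0.263,-0.098,0.006,0],[0,0,10,-0.29,-0.108,0.012,0],[0,0,10,-0.301,-0.1122,0.012,0],[0,0,10,-0.301,-0.1122,0.012,0],[0,0,10,-0.301,-0.1122,0.012,0]],
])

```text
t: 15.42
tcp_pos: [565.3, -343.9, 268.9]
ee_rot: [-3.139, -0.001, 1.439]
contact_force: [-0.6, 0.9, -0.4]
gripper_width: 37.8
grip_force: 60.5
```

Run:
```python
from h import *
import pickle
st();c=cam('wrist');pickle.dump(c,open('w12.pkl','wb'));save('w12',c['frame'])
```

```text
15.42 [ 565.3 -343.9  268.9] [-1.7988e+02 -8.0000e-02  8.2450e+01] F [-0.6  0.9 -0.4] w 37.8 g 60.5
```

View pics/w12.png

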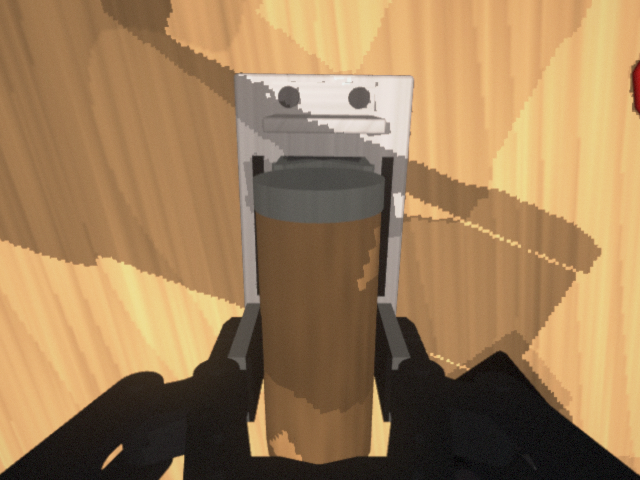

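The wrist view shows the tube over the jig: base edges from (237,76) to (245,300) and (413,76) to (399,300), stop at row ~118–132, foot at row ~185.

Run:
```python
from h import *
import pickle
c=pickle.load(open('w12.pkl','rb'));f=c['frame']
l=ray(c,[(237,78),(245,300)],12);r=ray(c,[(413,78),(399,300)],12);m=(l+r)/2;d=m[0]-m[1]
ang=np.arctan2(d[1],d[0]);print(l.round(1),r.round(1),'far mid',m[0].round(1),'ang l,r,mid',[np.degrees(np.arctan2(*(q[0]-q[1])[[1,0]])).round(2) for q in(l,r,m)])
u=d[:2]/np.linalg.norm(d[:2]);n=np.array([-u[1],u[0]])
O=m[0][:2]-80*u;print('jig origin(wrist)',O.round(1))
o=np.array([565.3,-343.9]);print('TCP in jig',((o-O)@u).round(1),((o-O)@n).round(1))
foot=ray(c,[(254,186),(385,186)],106.4);print('foot in jig',[( (q[:2]-O)@u).round(1) for q in foot],[((q[:2]-O)@n).round(1) for q in foot])
for rr in(116,120,124,128,132): p=ray(c,[(300,rr)],60);print(rr,'stop top x',((p[0,:2]-O)@u).round(1),f[rr,300])
p=ray(c,[(264,125),(389,125)],60);print('stop y',[((q[:2]-O)@n).round(1) for q in p])
p=ray(c,[(272,162),(374,162)],46);print('V y',[((q[:2]-O)@n).round(1) for q in p])
```

```text
[[ 535.6 -249.2   12. ]
 [ 517.1 -369.5   12. ]] [[ 622.2 -260.7   12. ]
 [ 606.5 -381.2   12. ]] far mid [ 578.9 -255.    12. ] ang l,r,mid [np.float64(81.24), np.float64(82.57), np.float64(81.9)]
jig origin(wrist) [ 567.7 -334.2]
TCP in jig -10.0 1.0
foot in jig [np.float64(43.9), np.float64(44.3)] [np.float64(22.9), np.float64(-18.2)]
116 stop top x 63.5 [105  96  91]
120 stop top x 62.0 [138 128 123]
124 stop top x 60.4 [131 125 121]
128 stop top x 58.9 [131 122 117]
132 stop top x 57.3 [122 115 110]
stop y [np.float64(25.0), np.float64(-25.6)]
V y [np.float64(23.7), np.float64(-22.1)]
```

Request:
servo_tool([
  [[0,0,0,0.005,0.0012,0.01,0],[0,0,0,0.01,0.0012,0.025,0],[0,0,0,0.01,0.0012,0.035,0],[0,0,0,0.01,0.0012,0.042,0],[0,0,0,0.01,0.0012,0.045,0],[0,0,0,0.01,0.0012,0.045,0],[0,0,0,0.01,0.0012,0.045,0]],
])

```text
t: 16.05
tcp_pos: [569.0, -333.6, 228.0]
ee_rot: [3.141, 0.001, 1.442]
contact_force: [-9.3, -0.2, 27.3]
gripper_width: 38.2
grip_force: 65.4
```

Run:
```python
from h import *
import pickle
st();c=cam('wrist');pickle.dump(c,open('w13.pkl','wb'));save('w13',c['frame'])
```

```text
16.05 [ 569.  -333.6  228. ] [1.7995e+02 6.0000e-02 8.2610e+01] F [-9.3 -0.2 27.3] w 38.2 g 65.4
```

View pics/w13.png

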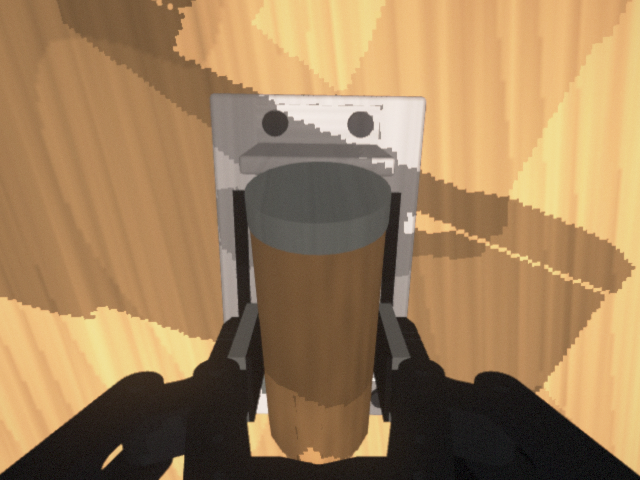

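That was the tenth and last view. The stop top strip is at rows 155–172. The foot looks about 11% larger, from (246,190) to (391,190), so it caught on the stop's top edge and tilted up about 14° in the grip. I'll lift, back off, and let the V level it.

Request:
servo_tool([
  [[0,0,0,0,0,-0.01,0],[0,0,0,0,0,-0.02,0],[0,0,0,-0.005,0,-0.022,0],[0,0,0,-0.012,0,-0.022,0],[0,0,0,-0.012,0,-0.022,0],[0,0,0,-0.012,0,-0.022,0]],
])

```text
t: 16.6
tcp_pos: [566.6, -346.4, 246.6]
ee_rot: [-3.141, -0.0, 1.44]
contact_force: [-0.2, -0.3, -0.3]
gripper_width: 37.9
grip_force: 62.2
```

```bash
cat >> h.py <<'E'
def foot(c):
    # foot disc outline: low-saturation grey blob joined to tube in the centre
    hsv=cv2.cvtColor(c['frame'],cv2.COLOR_RGB2HSV); out=[]
    for r in range(130,300,6):
        k=[u for u in range(225,415) if hsv[r,u,1]<60 and 40<hsv[r,u,2]<95]
        out.append((r,min(k),max(k),len(k)) if k else (r,))
    print(out)
E
python3 - <<'E'
from h import *
import pickle
st();c=cam('wrist');pickle.dump(c,open('w14.pkl','wb'));save('w14',c['frame']);foot(c)
E
```

```text
16.6 [ 566.6 -346.4  246.6] [-1.7996e+02 -2.0000e-02  8.2510e+01] F [-0.2 -0.3 -0.3] w 37.9 g 62.2
[(130,), (136,), (142,), (148,), (154,), (160, 241, 397, 120), (166, 241, 396, 137), (172, 242, 396, 133), (178, 242, 396, 144), (184, 242, 395, 152), (190, 242, 395, 151), (196, 242, 394, 152), (202, 246, 394, 148), (208, 243, 393, 146), (214, 243, 393, 137), (220, 243, 393, 99), (226, 250, 392, 97), (232, 244, 392, 87), (238, 244, 368, 61), (244, 245, 391, 31), (250, 245, 391, 4), (256, 245, 390, 4), (262, 246, 390, 7), (268, 246, 389, 3), (274, 246, 389, 5), (280, 246, 388, 5), (286, 247, 388, 2), (292, 247, 387, 2), (298, 247, 387, 3)]
```

Request:
servo_tool([
  [[0,0,0,0,0,0.01,0],[0,0,0,0,0,0.016,0],[0,0,0,0,0,0.02,0],[0,0,0,0,0,0.022,0],[0,0,0,0,0,0.022,0]],
])

```text
t: 17.07
tcp_pos: [566.5, -345.9, 224.3]
ee_rot: [-3.14, -0.001, 1.441]
contact_force: [-0.2, 0.1, -0.9]
gripper_width: 38.1
grip_force: 62.3
```

Request:
servo_tool([
  [[0,0,0,0,0,0.001,0],[0,0,0,0,0,0.002,0],[0,0,0,0,0,0.003,0],[0,0,0,0,0,0.003,0]],
])

```text
t: 17.4
tcp_pos: [566.7, -346.0, 223.4]
ee_rot: [-3.141, -0.0, 1.441]
contact_force: [-5.0, 3.7, 9.5]
gripper_width: 38.1
grip_force: 63.6
```

Request:
servo_tool([
  [[0,0,0,0,-0.001,0.001,0],[0,0,0,0,-0.001,0.002,0],[0,0,0,0,-0.001,0.003,0],[0,0,0,0,-0.001,0.003,0]],
])

```text
t: 17.73
tcp_pos: [565.8, -345.9, 221.4]
ee_rot: [3.141, -0.0, 1.44]
contact_force: [-7.0, 4.7, 17.4]
gripper_width: 38.2
grip_force: 64.3
```

Request:
servo_tool([
  [[0,0,0,0,-0.0007,0.001,0],[0,0,0,0,-0.0007,0.002,0],[0,0,0,0,-0.0007,0.0025,0],[0,0,0,0,-0.0007,0.0025,0]],
])

```text
t: 18.07
tcp_pos: [565.7, -345.6, 220.1]
ee_rot: [3.14, -0.0, 1.44]
contact_force: [-6.7, 9.4, 25.6]
gripper_width: 37.9
grip_force: 65.7
```

Run:
```python
from h import *
import pickle
st();c=cam('wrist');pickle.dump(c,open('w15.pkl','wb'));save('w15',c['frame']);foot(c)
```

```text
18.07 [ 565.7 -345.6  220.1] [ 1.799e+02 -1.000e-02  8.252e+01] F [-6.7  9.4 25.6] w 37.9 g 65.7
[(130,), (136,), (142,), (148,), (154,), (160,), (166, 231, 354, 102), (172, 231, 409, 142), (178, 232, 408, 157), (184, 232, 408, 166), (190, 232, 407, 157), (196, 232, 407, 159), (202, 232, 406, 149), (208, 233, 406, 64), (214, 233, 405, 64), (220, 233, 405, 55), (226, 234, 404, 40), (232, 234, 404, 19), (238, 234, 404, 8), (244, 235, 403, 7), (250, 235, 403, 6), (256, 235, 402, 5), (262, 235, 402, 6), (268, 236, 401, 7), (274, 236, 401, 6), (280, 237, 400, 9), (286, 237, 400, 6), (292, 237, 399, 5), (298, 238, 399, 7)]
```

Request:
servo_tool([
  [[0,0,0,0,0,0,0.48],[0,0,0,0,0,0,0.52],[0,0,0,0,0,0,0.56],[0,0,0,0,0,0,0.6],[0,0,0,0,0,0,0.6],[0,0,0,0,0,0,0.6]],
])

```text
t: 18.62
tcp_pos: [565.1, -346.0, 216.6]
ee_rot: [-3.141, -0.0, 1.44]
contact_force: [0.1, -0.4, 0.1]
gripper_width: 51.2
grip_force: 0.0
```

Run:
```python
from h import *
import pickle
st();c=cam('wrist');pickle.dump(c,open('w16.pkl','wb'));save('w16',c['frame']);f=c['frame']
hsv=cv2.cvtColor(f,cv2.COLOR_RGB2HSV)
# brown body edges per row: saturation > 100 between pads
for r in range(150,330,12):
    k=np.where((hsv[r,220:420,1]>90)&(hsv[r,220:420,0]<25))[0]+220
    print(r,(k.min(),k.max(),len(k)) if len(k) else '')
print([tuple(hsv[r,318]) for r in range(100,240,6)])
```

```text
18.62 [ 565.1 -346.   216.6] [-1.7998e+02 -1.0000e-02  8.2530e+01] F [ 0.1 -0.4  0.1] w 51.2 g 0.0
150 
162 
174 
186 
198 
210 (np.int64(260), np.int64(387), 48)
222 (np.int64(238), np.int64(386), 130)
234 (np.int64(243), np.int64(396), 129)
246 (np.int64(238), np.int64(384), 126)
258 (np.int64(240), np.int64(383), 126)
270 (np.int64(244), np.int64(404), 125)
282 (np.int64(262), np.int64(382), 121)
294 (np.int64(220), np.int64(399), 122)
306 (np.int64(220), np.int64(419), 122)
318 (np.int64(220), np.int64(419), 127)
[(np.uint8(11), np.uint8(15), np.uint8(239)), (np.uint8(13), np.uint8(15), np.uint8(240)), (np.uint8(14), np.uint8(28), np.uint8(192)), (np.uint8(14), np.uint8(14), np.uint8(234)), (np.uint8(60), np.uint8(2), np.uint8(247)), (np.uint8(30), np.uint8(4), np.uint8(245)), (np.uint8(13), np.uint8(30), np.uint8(161)), (np.uint8(9), np.uint8(23), np.uint8(145)), (np.uint8(13), np.uint8(25), np.uint8(145)), (np.uint8(13), np.uint8(21), np.uint8(146)), (np.uint8(30), np.uint8(12), np.uint8(83)), (np.uint8(30), np.uint8(9), np.uint8(82)), (np.uint8(10), np.uint8(17), np.uint8(88)), (np.uint8(19), np.uint8(22), np.uint8(91)), (np.uint8(24), np.uint8(13), np.uint8(101)), (np.uint8(26), np.uint8(17), np.uint8(103)), (np.uint8(30), np.uint8(13), np.uint8(99)), (np.uint8(20), np.uint8(15), np.uint8(100)), (np.uint8(23), np.uint8(20), np.uint8(103)), (np.uint8(15), np.uint8(134), np.uint8(122)), (np.uint8(14), np.uint8(134), np.uint8(122)), (np.uint8(15), np.uint8(140), np.uint8(118)), (np.uint8(15), np.uint8(132), np.uint8(120)), (np.uint8(14), np.uint8(132), np.uint8(122))]
```

Request:
servo_tool([
  [[0,0,0,0,0.0008,-0.001,0.6],[0,0,0,0,0.0008,-0.001,0.5],[0,0,0,0,0.0008,-0.001,0],[0,0,0,0,0.0008,-0.001,0],[0,0,0,0,0.0008,-0.001,0],[0,0,0,0,0.0008,-0.001,0]],
])

```text
t: 19.17
tcp_pos: [565.9, -346.1, 218.3]
ee_rot: [3.141, 0.0, 1.441]
contact_force: [-1.9, 0.2, 5.5]
gripper_width: 38.2
grip_force: 60.1
```

Request:
servo_tool([
  [[0,0,0,0.002,0,-0.001,0],[0,0,0,0.004,0,-0.001,0],[0,0,0,0.006,0,-0.001,0],[0,0,0,0.008,0,-0.001,0],[0,0,0,0.008,0,-0.001,0]],
])

```text
t: 19.58
tcp_pos: [567.0, -337.6, 218.7]
ee_rot: [-3.141, -0.0, 1.441]
contact_force: [-0.2, 0.8, -0.7]
gripper_width: 38.2
grip_force: 60.1
```

Request:
servo_tool([
  [[0,0,0,0.001,0,0,0],[0,0,0,0.002,0,0,0],[0,0,0,0.003,0,0,0],[0,0,0,0.003,0,0,0]],
])

```text
t: 19.92
tcp_pos: [567.1, -336.7, 219.1]
ee_rot: [3.141, 0.003, 1.441]
contact_force: [-3.1, -10.4, -2.3]
gripper_width: 38.3
grip_force: 60.2
```

Request:
servo_tool([
  [[0,0,0,0.001,0,0,0],[0,0,0,0.002,0,0,0],[0,0,0,0.002,0,0,0]],
])

```text
t: 20.17
tcp_pos: [567.1, -336.1, 219.4]
ee_rot: [3.14, 0.006, 1.442]
contact_force: [-5.6, -18.0, -1.3]
gripper_width: 37.9
grip_force: 60.2
```

Request:
servo_tool([
  [[0,0,0,0.001,0,0,0],[0,0,0,0.002,0,0,0],[0,0,0,0.002,0,0,0]],
])

```text
t: 20.42
tcp_pos: [567.2, -335.6, 219.7]
ee_rot: [3.14, 0.008, 1.442]
contact_force: [-8.5, -26.9, -1.6]
gripper_width: 37.9
grip_force: 60.3
```

Request:
servo_tool([
  [[0,0,0,-0.002,0,0,0],[0,0,0,-0.004,0,0,0],[0,0,0,-0.0055,0,0.001,0],[0,0,0,-0.0055,0,0.001,0]],
])

```text
t: 20.75
tcp_pos: [567.2, -337.2, 218.3]
ee_rot: [3.141, 0.0, 1.44]
contact_force: [-2.6, -3.0, 4.0]
gripper_width: 37.9
grip_force: 61.0
```

Request:
servo_tool([
  [[0,0,0,0,0,0,0.48],[0,0,0,0,0,0,0.52],[0,0,0,0,0,0,0.56],[0,0,0,0,0,0,0.6],[0,0,0,0,0,0,0.6],[0,0,0,0,0,0,0.6]],
])

```text
t: 21.25
tcp_pos: [567.2, -336.4, 217.8]
ee_rot: [-3.141, -0.0, 1.441]
contact_force: [-0.3, 0.1, -0.3]
gripper_width: 51.3
grip_force: 0.0
```

Run:
```python
from h import *
import pickle
st();c=cam('wrist');pickle.dump(c,open('w17.pkl','wb'));save('w17',c['frame']);f=c['frame']
hsv=cv2.cvtColor(f,cv2.COLOR_RGB2HSV)
for r in range(222,300,8):
    k=(hsv[r,:,1]>80)&(hsv[r,:,0]<25)
    a=318
    while k[a-3:a].any(): a-=1
    b=318
    while k[b+1:b+4].any(): b+=1
    print(r,a,b,(a+b)/2)
print([(r,*map(int,hsv[r,318])) for r in range(110,230,5)])
```

```text
21.25 [ 567.2 -336.4  217.8] [-1.7999e+02 -1.0000e-02  8.2550e+01] F [-0.3  0.1 -0.3] w 51.3 g 0.0
222 258 383 320.5
230 259 382 320.5
238 259 382 320.5
246 259 381 320.0
254 259 381 320.0
262 260 380 320.0
270 260 380 320.0
278 260 379 319.5
286 260 379 319.5
294 261 378 319.5
[(110, 11, 15, 243), (115, 14, 14, 239), (120, 16, 14, 241), (125, 11, 15, 235), (130, 11, 26, 139), (135, 13, 25, 142), (140, 10, 28, 110), (145, 13, 29, 106), (150, 3, 21, 109), (155, 7, 23, 143), (160, 13, 22, 138), (165, 14, 25, 135), (170, 14, 28, 118), (175, 18, 16, 81), (180, 12, 16, 81), (185, 17, 18, 97), (190, 30, 13, 97), (195, 30, 16, 98), (200, 26, 18, 101), (205, 26, 18, 98), (210, 20, 24, 97), (215, 15, 86, 113), (220, 15, 139, 121), (225, 15, 130, 124)]
```

Tube is centred in the V (mid x 320) and the foot meets the stop (row ~172). Now rise, shut the fingers and press from above.

Request:
servo_tool([
  [[0,0,0,0,0,-0.01,0.6],[0,0,0,0,0,-0.03,0.6],[0,0,0,0.003,0,-0.045,0.6],[0,0,0,0.003,0,-0.045,0],[0,0,0,0.003,0,-0.045,0],[0,0,0,0.003,0,-0.045,0],[0,0,0,0.003,0,-0.045,0],[0,0,0,0.003,0,-0.045,0],[0,0,0,0.003,0,-0.045,0]],
])

```text
t: 22.05
tcp_pos: [567.3, -333.5, 262.1]
ee_rot: [-3.141, -0.0, 1.441]
contact_force: [-0.4, -0.0, 0.4]
gripper_width: -0.1
grip_force: 0.0
```

Request:
servo_tool([
  [[0,0,0,0,0,0.005,0],[0,0,0,0,0,0.009,0],[0,0,0,0,0,0.011,0],[0,0,0,0,0,0.011,0]],
])

```text
t: 22.38
tcp_pos: [567.3, -333.5, 250.8]
ee_rot: [-3.14, -0.001, 1.441]
contact_force: [0.5, -0.1, 0.5]
gripper_width: -0.2
grip_force: 0.0
```

Request:
servo_tool([
  [[0,0,0,0,0,0.001,0],[0,0,0,0,0,0.002,0],[0,0,0,0,0,0.002,0]],
])

```text
t: 22.63
tcp_pos: [567.6, -333.7, 249.9]
ee_rot: [3.141, 0.0, 1.441]
contact_force: [0.1, 0.4, 1.0]
gripper_width: -0.3
grip_force: 0.0
```

Request:
servo_tool([
  [[0,0,0,0,0,0.001,0],[0,0,0,0,0,0.0015,0],[0,0,0,0,0,0.0015,0]],
])

```text
t: 22.88
tcp_pos: [567.7, -333.7, 249.6]
ee_rot: [3.141, 0.0, 1.441]
contact_force: [-3.0, 2.5, 9.3]
gripper_width: 0.0
grip_force: 4.8
```

Request:
servo_tool([
  [[0,0,0,0,0,0.001,0],[0,0,0,0,0,0.0015,0],[0,0,0,0,0,0.0015,0]],
])

```text
t: 23.13
tcp_pos: [567.7, -333.8, 249.5]
ee_rot: [3.141, 0.0, 1.441]
contact_force: [-6.1, 4.0, 22.5]
gripper_width: -0.1
grip_force: 10.7
```

Request:
servo_tool([
  [[0,0,0,0,-0.0004,0.0004,0],[0,0,0,0,-0.0004,0.0004,0],[0,0,0,0,-0.0004,0.0004,0],[0,0,0,0,-0.0004,0.0004,0],[0,0,0,0,-0.0004,0.0004,0],[0,0,0,0,-0.0004,0.0004,0]],
])

```text
t: 23.63
tcp_pos: [567.6, -333.7, 249.5]
ee_rot: [3.14, 0.001, 1.441]
contact_force: [-6.1, 4.0, 23.1]
gripper_width: 0.4
grip_force: 11.7
```

Run:
```python
from h import *
import pickle
st();c=cam('wrist');f=c['frame'];save('w18',f)
hsv=cv2.cvtColor(f,cv2.COLOR_RGB2HSV)
print([(r,*map(int,hsv[r,318])) for r in range(90,230,5)])
t=cam('top');save('top2',t['frame'])
d=pickle.load(open('d.pkl','rb'))['top']['frame']
df=cv2.absdiff(t['frame'],d).max(2)
for n,(u,v) in dict(bowl=(265,161),box=(308,154),sciss=(395,165),tin=(488,199),sl=(187,226),ss=(238,229)).items(): print(n,df[v-12:v+12,u-15:u+15].mean().round(1))
# tray tubes in top view: brightness-independent grey feet, expect positions
print(proj(t,[(493,187,28),(497,324,28)]).round())
hs=cv2.cvtColor(t['frame'],cv2.COLOR_RGB2HSV)
g=((hs[...,1]<60)&(hs[...,2]>70)).astype(np.uint8); n,_,s,ce=cv2.connectedComponentsWithStats(g[205:275,150:265])
for i in range(1,n):
    if s[i,4]>8: print('grey',ce[i]+[150,205],s[i,4],ray(t,[ce[i]+[150,205]],35).round(0))
```

```text
23.63 [ 567.6 -333.7  249.5] [1.799e+02 3.000e-02 8.254e+01] F [-6.1  4.  23.1] w 0.4 g 11.7
[(90, 16, 123, 231), (95, 14, 62, 181), (100, 13, 20, 230), (105, 14, 19, 230), (110, 16, 19, 227), (115, 10, 16, 234), (120, 12, 19, 230), (125, 10, 27, 143), (130, 10, 29, 130), (135, 10, 24, 129), (140, 14, 29, 97), (145, 9, 26, 97), (150, 13, 25, 123), (155, 10, 24, 128), (160, 12, 30, 128), (165, 30, 20, 78), (170, 21, 26, 69), (175, 24, 14, 92), (180, 20, 25, 92), (185, 23, 25, 92), (190, 26, 19, 96), (195, 23, 25, 92), (200, 15, 131, 111), (205, 14, 133, 111), (210, 14, 130, 114), (215, 15, 134, 112), (220, 14, 132, 112), (225, 14, 133, 111)]
bowl 3.4
box 3.2
sciss 3.4
tin 41.1
sl 3.0
ss 3.1
[[237. 257.]
 [185. 255.]]
grey [160.14893617 224.10638298] 47 [[575. 391.  35.]]
grey [251.64705882 228.94117647] 51 [[568. 149.  35.]]
grey [157.29268293 252.65853659] 41 [[500. 395.  35.]]
grey [220.65217391 256.47826087] 46 [[494. 228.  35.]]
```

```bash
python3 -c "
from h import *
st();print(manip.finish_job())"
```

```text
23.73 [ 567.6 -333.7  249.4] [1.799e+02 3.000e-02 8.253e+01] F [-5.4  4.9 23.4] w -0.0 g 11.7
the job is handed in; nothing more can be done
None
```

The job is handed in at 23.7 s, with no verdict returned: the short and long tubes lie in their free rests, and the medium tube is seated in the V, foot against the stop, held from above by the shut fingers at about 23 N; its foot caught on the stop's top edge once and I re-seated it.

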